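# Stack the tiered lacquer box and set out the tumbler on the landing stool

## Robot

A 6-joint arm with a two-finger parallel gripper is mounted at the origin on the work surface. World frame = base frame: x ahead of the robot, y to its left, z up, the work surface at z = 0. Lengths are in m, angles in rad, forces in N, time in s.
With the tool pointing down it reaches from about 0.35 to 0.8 m from the base axis. Payload 7.3 kg.
Tool frame: the origin (TCP) lies midway between the tips of the shut fingers; the grasp point (between the pads) lies 19 mm behind it; z points along the fingers, y is the line along which they close (so a half turn about z gives the same grasp; the last joint's range is limited). The gripper opens to 85 mm and grips with 20 to 120 N. Pads are 22 mm wide; open, the fingers measure 114 mm over their backs; the gripper's body (76 mm by 85 mm) begins 54 mm behind the grasp point. The pads swing forward as they close: fully open they stand 13 mm farther back than shut.
Start: joints at [1.078, 0.342, 1.524, -0, 1.275, -0.146], TCP at [0.178, 0.494, 0.231] pointing down, gripper open.
Joint ranges: [-2.53, 2.53], [-0.77, 2.02], [0.04, 2.7], [-1, 4.14], [0.28, 2.66], [-3.11, 3.11]. Speed limits (rad/s): [2.57, 2.57, 3.14, 3.14, 3.14, 3.14].

## Interface

Orientations are given as [roll, pitch, yaw] about the fixed x, y, z axes, in that order (R = Rz(yaw) Ry(pitch) Rx(roll)).
In Python, from cell import arm gives the robot as it stands.
- The arm moves only by the tool play_rows, never from a script. Its argument "increments" is one flat list of numbers, 7 for each row, row after row: the shift along the tool's x, y, z in units of 0.2 m (1.0 is 0.2 m), then the turn, a rotation vector about the tool's x, y, z in units of 0.5 rad (1.0 is 0.5 rad), then the gripper command: -1 is shut, 1 is fully open, values between are in proportion. In form: [dx, dy, dz, rx, ry, rz, fingers, dx, dy, dz, rx, ry, rz, fingers, ...]. A call has 1 to 20 rows; each row shifts and turns the commanded pose from where the row before left it, along the tool's axes as they then stand; what a row does not reach is not made up. A row lasts 1/12 s, in which the tool goes at most 41.7 mm and 7.16 degrees, less where a joint would pass 70% of its speed; a pose out of reach is approached as far as the arm can. A call with a number of a shift or a turn outside -1 to 1 is refused whole. A call with a gripper value outside its range is refused whole. The fingers move at their own pace and stop on an object; "force" is the grip in N (left out, the last holds). Time passes only in rows, so rows that do not move let the fingers close. It gives the time, the measured TCP pose, the force, the opening and the grip force at its end, in the units of the state.
- arm.sense(): the state, without advancing time (a new reading comes with each control period).
- arm.capture(name): name is "side" or "top"; returns the picture (420x560x3 uint8, red, green, blue); there is no depth.
- arm.camera_params(name): a dict with "camera_matrix" (3x3 intrinsics, pixels), "R" (3x3) and "t" (3): a world point X has camera coordinates R X + t. Camera axes: x right, y down, z forward; pixel columns grow to the right and rows downward; lengths in m; the calibration is good to about 2 mm. A picture is of the moment at which its call begins. camera_params takes no time and is no camera call.
- arm.close_job(): hands the job in; it is judged then, once.
Trained networks look in the newest picture that a camera, given by its name, has taken for a name from the list of things; names that differ only in an ending like _2 or _b are one class to them, and where a whole thing is asked for, a point or a joint stands for the part that bears it (a point fixed in the world has none). Each returns a list of dicts, best first, with "p" (0 to 1); they miss things now and then, are a little off and sometimes report something else, mostly with a low value. They report only what shows in the picture. A call takes as long as a camera call.
- arm.look_for(camera, query): "location" ([column, row] in pixels, amid what is visible of it).
- arm.mark_of(camera, query): "location" ([column, row] in pixels: a listed point, or the origin of a listed thing).
The state is a dict: "time": time; "joint_positions": joint angles; "dq": joint speeds; "joint_efforts": joint torques, N m; "position": TCP position; "tcp_rot": TCP orientation; "ft_force": force on the tool from outside, world axes, zero at the start; "ft_torque": the same for the moment, N m; "grip_width": opening from 0.0 (shut) to 1.0 (fully open); "grip_force": force on a finger pad.
Only numpy, scipy, OpenCV 4.12 (cv2) and the standard library are available. Lean on these libraries where they do the work, as an engineer would, in place of code of your own. Each camera call takes 0.05 s, during which the arm holds its last target. There are 200 camera calls.

## Task

Set out the supper things on the folding stool: stand the deep lacquer tier in the middle of the larger plate, seat the shallow divided tier on top of it and then the knobbed lid on top of that, each fully home, and stand the glass tumbler upright in the middle of the smaller plate. Set each piece down gently instead of dropping it, keep both plates lying flat on the stool, and leave the napkin ring, the jar and the serving paddle where they are.

Things in the scene. Friction and masses are not known exactly. Their poses are not given: they have to be found in the camera images.
- deep_tier_mid (a point): Deep lower tier of the round lacquer box: red-brown open cylinder, outside diameter 58 mm, height 56 mm, wall 4 mm, flat floor 6 mm thick, nothing inside. Stands upright on the tiled floor. The point is on its axis half-way up, 28 mm above its underside; z is up the axis.
- shallow_tier_mid (a point): Shallow red-brown lacquer tier, cross-shaped partition inside, 28 mm high: body 62 mm across (wall 5) above a 6 mm tapered foot (38 to 42 mm across) that drops into the deep tier's 50 mm mouth; the body then rests on its rim (this point 36 mm above the deep tier's point). Stands on its foot on the floor. Point: on the axis half-way up, 14 mm above the underside; z up the axis.
- lid_knob (a point): Red-brown lacquer lid, 45 mm high: disc 62 mm across, 7 thick; knob on top 22 mm across, 32 high; below, a 6 mm tapered foot (40 to 44 mm across) that drops into the shallow tier's 52 mm mouth till the disc rests on the rim (this point 37 mm above the shallow tier's point). Stands on its foot on the floor. Point: on the axis, mid-knob, 29 mm above the underside; z up the axis.
- tumbler_mid (a point): Small clear glass tumbler, 66 mm high, outside diameter 52 mm at the foot widening to 60 mm at the rim (56 mm half-way up), standing upright, mouth up, on the floor. The point is on its axis half-way up, 33 mm above its underside; z is up the axis.
- plate_large: Larger round white melamine plate lying loose on the stool: 156 mm across the rim, 13 mm high, floor 6 mm thick and flat out to 54 mm from the centre. Origin: centre of its underside, which lies 150 mm above the floor; its inner floor is 6 mm above the origin.
- plate_small: Smaller round white melamine plate lying loose on the stool beside the larger one: 116 mm across the rim, 12 mm high, floor 6 mm thick and flat out to 42 mm from the centre. Origin: centre of its underside, which lies 150 mm above the floor; its inner floor is 6 mm above the origin.
- stool: Low folding aluminium stool that does not move: flat top 260 mm (its x) by 360 mm (its y), 150 mm above the floor, on crossed legs. Origin: on the floor below the centre of the top.
- napkin_ring: Bystander: pale wooden napkin ring standing on end on the floor, diameter 40 mm, height 28 mm. Origin: centre of its underside.
- jar: Bystander: amber glass jar with a wooden cap, diameter 66 mm, height 90 mm. Origin: centre of its underside.
- paddle: Bystander: wooden serving paddle lying flat, 12 mm thick; blade 220 mm by 130 mm centred 50 mm from the origin towards its -x, handle 34 mm wide reaching 195 mm from the origin along its +x. Origin: on its underside.

How it is judged:
At the end, for the whole second after the job is handed in: Deep tier on the larger plate and tumbler on the smaller, each within 14 mm of the centre; shallow tier in the deep one and lid in the shallow one, centres within 6 mm, height within 3 mm; all upright (0.1 rad), plates flat on the stool, all released and at rest (z of plate_large in the frame of stool between 0.146 and 0.154 m and angle between each of plate_large, plate_small's own z axis and vertical below 0.06 rad and z of plate_small in the frame of stool between 0.146 and 0.154 m and horizontal distance between deep_tier_mid and plate_large below 0.014 m and z of deep_tier_mid in the frame of plate_large between 0.03 and 0.038 m and horizontal distance between shallow_tier_mid and deep_tier_mid below 0.006 m and z of shallow_tier_mid in the frame of deep_tier_mid between 0.033 and 0.039 m and horizontal distance between lid_knob and shallow_tier_mid below 0.006 m and z of lid_knob in the frame of shallow_tier_mid between 0.034 and 0.04 m and horizontal distance between tumbler_mid and plate_small below 0.014 m and z of tumbler_mid in the frame of plate_small between 0.035 and 0.043 m and angle between each of deep_tier_mid, shallow_tier_mid, lid_knob, tumbler_mid's own z axis and vertical below 0.1 rad and linear speed of each of deep_tier, shallow_tier, lid, tumbler below 0.02 m/s); the robot touches nothing.
It fails at once if a tier, the lid or the tumbler is dropped (faster than 0.8 m/s, a fall of about 30 mm, with no finger on it) ((contact force between the fingers and deep_tier below 0.02 N and linear speed of deep_tier above 0.8 m/s) or (contact force between the fingers and shallow_tier below 0.02 N and linear speed of shallow_tier above 0.8 m/s) or (contact force between the fingers and lid below 0.02 N and linear speed of lid above 0.8 m/s) or (contact force between the fingers and tumbler below 0.02 N and linear speed of tumbler above 0.8 m/s)).
It fails at once if the napkin ring is moved by more than 30 mm (distance of napkin_ring from where it was at the start of the episode above 0.03 m).
It fails at once if the jar is moved by more than 30 mm (distance of jar from where it was at the start of the episode above 0.03 m).
It fails at once if the paddle is moved by more than 30 mm (distance of paddle from where it was at the start of the episode above 0.03 m).
It also fails if it takes over 120 s, if anything falls off the work surface, if the arm or the gripper's body presses on something with over 40 N, if the wrist force passes 120 N, or if a joint passes its speed limit or range.

## Working session

There is one attempt and no reset: what is moved stays moved. The work goes in short steps, Python scripts to look and compute and a tool call to move; the robot and the scene stay as the last step left them, time stands still between calls to the robot, and variables do not carry over. Pictures are saved under pics/ and viewed, at most 14 in all, crops included, and the job is handed in when it is done.

Besides the shell and the picture viewer there is one more tool, called after "Call:" by a JSON object that holds its "op" and its "data". play_rows: Moves the arm, as the interface text tells. Shifts and turns lie within -1 to 1; 1 stands for 0.2 m of shift or 0.5 rad of turn. Its arguments: {"type":"object","properties":{"increments":{"type":"array","items":{"type":"number"}},"force":{"type":"number"}},"required":["increments"]}

```bash
mkdir -p pics; ls
cat > h.py <<'E'
import numpy as np, cv2
from cell import arm
def snap(c,n):
    im=arm.capture(c); cv2.imwrite(f'pics/{n}.png',im[:,:,::-1]); return im
def ray(c,px):
    p=arm.camera_params(c);K,R,t=[np.array(p[k],float) for k in("camera_matrix","R","t")]
    d=R.T@np.linalg.inv(K)@np.array([px[0],px[1],1.]); return -R.T@t,d
def onz(c,px,z):
    o,d=ray(c,px); return o+d*(z-o[2])/d[2]
def proj(c,X):
    p=arm.camera_params(c);K,R,t=[np.array(p[k],float) for k in("camera_matrix","R","t")]
    q=K@(R@np.array(X)+t); return q[:2]/q[2]
def tri(a,b):
    (o,d),(p,e)=ray('top',a),ray('side',b)
    d=d/np.linalg.norm(d);e=e/np.linalg.norm(e)
    A=np.stack([d,-e],1);s=np.linalg.lstsq(A,p-o,rcond=None)[0]
    u,v=o+d*s[0],p+e*s[1]; return (u+v)/2,np.linalg.norm(u-v)
E
python3 - <<'E'
from h import *
np.set_printoptions(precision=4,suppress=True)
s=arm.sense(); print({k:s[k] for k in('time','position','tcp_rot','grip_width','ft_force')})
for c in('top','side'):
    snap(c,c+'0'); print(c,ray(c,(280,210)))
Z=dict(deep_tier_mid=.028,shallow_tier_mid=.014,lid_knob=.029,tumbler_mid=.033,plate_large=.15,plate_small=.15,stool=0,napkin_ring=0,jar=0,paddle=0)
for n,z in Z.items():
    r={}
    for c in('top','side'):
        for m in arm.mark_of(c,n)[:2]:
            print(n,c,round(m['p'],2),np.round(m['location'],1),onz(c,m['location'],z)); r.setdefault(c,m['location'])
    if len(r)==2: print('   tri',tri(r['top'],r['side']))
E
```

```text
pics
{'time': 0.0, 'position': array([0.1782, 0.4934, 0.2306]), 'tcp_rot': array([-3.1401, -0.0002,  2.7948]), 'grip_width': 1.0036478336539238, 'ft_force': array([-0.3331, -0.0284,  1.2885])}
top (array([0.3352, 0.0991, 1.2313]), array([ 0.2135, -0.0017, -0.977 ]))
side (array([ 0.5369, -0.6659,  0.703 ]), array([ 0.0805,  0.7884, -0.61  ]))
deep_tier_mid top 0.84 [279.8 195.3] [0.6394 0.0995 0.028 ]
deep_tier_mid side 0.91 [295.1 229.9] [0.6569 0.1224 0.028 ]
deep_tier_mid side 0.74 [235.5 158.8] [0.5082 0.48   0.028 ]
   tri (array([0.6447, 0.1001, 0.0444]), np.float64(0.018267667224725594))
shallow_tier_mid top 0.79 [190.6 207.8] [0.5951 0.3443 0.014 ]
shallow_tier_mid top 0.28 [447.1 251.4] [ 0.5093 -0.3599  0.014 ]
shallow_tier_mid side 0.57 [260.7 184.5] [0.5815 0.3514 0.014 ]
   tri (array([0.587 , 0.3416, 0.0225]), np.float64(0.012308116935693003))
lid_knob top 0.69 [276.5 192.4] [0.647 0.109 0.029]
lid_knob top 0.61 [196.2 272. ] [0.419  0.3107 0.029 ]
lid_knob side 0.64 [206.7 187.6] [0.426  0.3225 0.029 ]
   tri (array([0.5236, 0.0872, 0.2211]), np.float64(0.1479722247741
[... 617 characters left out ...]
 [390.8 256.9] [ 0.4885 -0.2113  0.    ]
napkin_ring top 0.5 [240.5 236.2] [0.5249 0.2023 0.    ]
napkin_ring top 0.25 [189.1 211.3] [0.5879 0.3504 0.    ]
napkin_ring side 0.6 [241.  219.3] [0.521  0.2082 0.    ]
   tri (array([0.5226, 0.2016, 0.0058]), np.float64(0.0028881372726038477))
jar top 0.9 [251.8 149.8] [0.7774 0.1864 0.    ]
jar side 0.74 [238.3 220.2] [0.5138 0.2048 0.    ]
jar side 0.71 [336.5 215.9] [0.7821 0.2069 0.    ]
   tri (array([0.6186, 0.1409, 0.1184]), np.float64(0.22943656352880787))
paddle top 0.79 [123.4 235.7] [0.5101 0.5253 0.    ]
paddle side 0.63 [236.8 159.6] [0.5113 0.5222 0.    ]
   tri (array([ 0.5108,  0.5263, -0.0025]), np.float64(0.0007188696173705766))
```

View pics/top0.png

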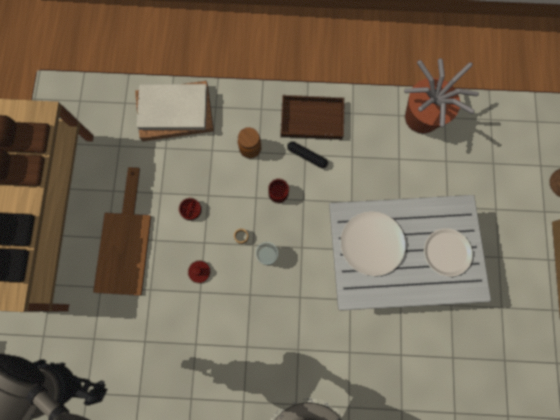

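View pics/side0.png

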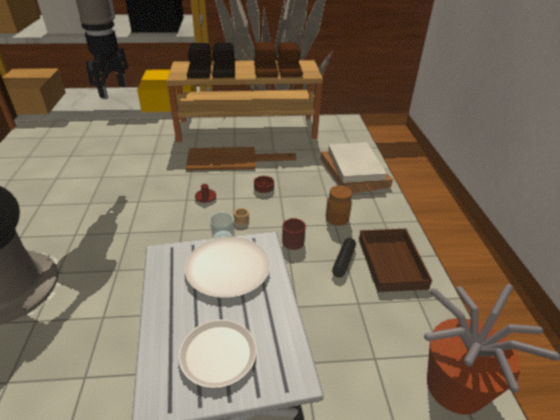

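The top view shows the deep tier at (278,190), shallow at (190,209), lid at (200,271), tumbler at (267,255), napkin ring at (241,236), and the plates at (374,243) and (448,252). I'll refine these by fitting silhouettes to colour masks in both views.

```bash
cat > fit.py <<'E'
from h import *
from scipy.optimize import minimize
MODEL={ # (z,radius) rings from underside
'deep':[(0,.029),(.056,.029)],'shallow':[(0,.019),(.006,.021),(.0061,.031),(.028,.031)],
'lid':[(0,.02),(.006,.022),(.0061,.031),(.013,.031)],'knob':[(.013,.011),(.045,.011)],'tumbler':[(0,.026),(.066,.030)],
'pl':[(0,.05),(.013,.078)],'ps':[(0,.04),(.012,.058)],'cap':[(0,.033),(.09,.033)],'ring':[(0,.02),(.028,.02)]}
A=np.linspace(0,2*np.pi,48)
def sil(c,name,x,y,z0,S=4):
    m=np.zeros((420*S,560*S),np.uint8)
    for part in ([name,'knob'] if name=='lid' else [name]):
        P=[proj(c,(x+r*np.cos(a),y+r*np.sin(a),z0+z)) for z,r in MODEL[part] for a in A]
        h=cv2.convexHull(np.float32(P)); cv2.fillConvexPoly(m,np.int32((h+.5)*S),1)
    return cv2.resize(m.astype(np.float32),(560,420),interpolation=cv2.INTER_AREA)
def softmask(im,kind):
    f=im.astype(np.float32); r,g,b=f[...,0],f[...,1],f[...,2]
    if kind=='red': return ((r>1.9*g)&(r>25)).astype(np.float32)
    return ((r>165)&(r>b+8)).astype(np.float32)
def fit(ims,name,x,y,z0,kind,cams=('top','side')):
    ms={}
    for c in cams:
        u,v=proj(c,(x,y,z0+.02)); w=np.zeros((420,560),np.float32); R=60 if kind!='red' else 28
        cv2.circle(w,(int(u),int(v)),R,1,-1); ms[c]=softmask(ims[c],kind)*w
    def cost(p): return sum(np.abs(sil(c,name,p[0],p[1],z0)-ms[c]).sum()/ms[c].sum() for c in cams)
    r=minimize(cost,[x,y],method='Nelder-Mead',options=dict(initial_simplex=[[x,y],[x+.01,y],[x,y+.01]],xatol=2e-4,fatol=1e-4,maxiter=60))
    return r.x,r.fun
E
python3 - <<'E'
from fit import *
ims={c:cv2.imread(f'pics/{c}0.png')[:,:,::-1] for c in('top','side')}
for n,x,y,z,k in [('deep',.645,.1,0,'red'),('shallow',.587,.342,0,'red'),('lid',.42,.314,0,'red'),('pl',.495,-.124,.15,'w'),('ps',.488,-.304,.15,'w')]:
    for cams in(('top','side'),('top',),('side',)):
        p,f=fit(ims,n,x,y,z,k,cams); print(n,cams,p.round(4),round(f,3))
out=[]
for c,(a,b,w,h) in(('top',(150,150,340,150)),('side',(140,150,200,240))):
    im=ims[c].copy(); 
    cr=cv2.resize(im[b:b+h,a:a+w],None,fx=2.3,fy=2.3,interpolation=cv2.INTER_CUBIC)
    cv2.imwrite(f'pics/c_{c}.png',cr[:,:,::-1])
E
```

```text
Traceback (most recent call last):
  File "fit.py", line 24, in fit
    r=minimize(cost,[x,y],method='Nelder-Mead',options=dict(initial_simplex=[[x,y],[x+.01,y],[x,y+.01]],xatol=2e-4,fatol=1e-4,maxiter=60))
  File "fit.py", line 23, in cost
    def cost(p): return sum(np.abs(sil(c,name,p[0],p[1],z0)-ms[c]).sum()/ms[c].sum() for c in cams)
                        ~~~^^^^^^^^^^^^^^^^^^^^^^^^^^^^^^^^^^^^^^^^^^^^^^^^^^^^^^^^^^^^^^^^^^^^^^^^
  File "fit.py", line 23, in <genexpr>
    def cost(p): return sum(np.abs(sil(c,name,p[0],p[1],z0)-ms[c]).sum()/ms[c].sum() for c in cams)
                                   ~~~^^^^^^^^^^^^^^^^^^^^^
  File "fit.py", line 11, in sil
    P=[proj(c,(x+r*np.cos(a),y+r*np.sin(a),z0+z)) for z,r in MODEL[part] for a in A]
       ~~~~^^^^^^^^^^^^^^^^^^^^^^^^^^^^^^^^^^^^^^
  File "h.py", line 11, in proj
    p=arm.camera_params(c);K,R,t=[np.array(p[k],float) for k in("camera_matrix","R","t")]
ValueError: time passes only in moves, steps and waits
```

Too many camera_params calls, so I'll cache them.

```bash
python3 - <<'E'
s=open('h.py').read()
s=s.replace("from cell import arm\n","from cell import arm\nimport functools\n@functools.lru_cache\ndef cam(c): return arm.camera_params(c)\n").replace("p=arm.camera_params(c)","p=cam(c)")
open('h.py','w').write(s)
E
cat > m0.py <<'E'
from fit import *
ims={c:cv2.imread(f'pics/{c}0.png')[:,:,::-1] for c in('top','side')}
for n,x,y,z,k in [('deep',.645,.1,0,'red'),('shallow',.587,.342,0,'red'),('lid',.42,.314,0,'red'),('pl',.495,-.124,.15,'w'),('ps',.488,-.304,.15,'w')]:
    for cams in(('top','side'),('top',),('side',)):
        p,f=fit(ims,n,x,y,z,k,cams); print(n,cams,p.round(4),round(f,3))
for c,(a,b,w,h) in(('top',(150,150,340,150)),('side',(140,150,200,240))):
    im=ims[c].copy(); m=softmask(im,'red')+softmask(im,'w')
    cr=cv2.resize(im[b:b+h,a:a+w],None,fx=2.3,fy=2.3,interpolation=cv2.INTER_CUBIC)
    cv2.imwrite(f'pics/c_{c}.png',cr[:,:,::-1])
    cv2.imwrite(f'pics/m_{c}.png',m[b:b+h,a:a+w]*255)
E
python3 m0.py
python3 -c "
import cv2,numpy as np
a=cv2.imread('pics/c_top.png');b=cv2.resize(cv2.imread('pics/m_top.png'),a.shape[1::-1],interpolation=0)
a=cv2.resize(a,None,fx=.85,fy=.85);b=cv2.resize(b,a.shape[1::-1]);cv2.imwrite('pics/cm.png',np.vstack([a,b]))"
```

```text
deep ('top', 'side') [0.651  0.1087] 25.715
deep ('top',) [0.6513 0.1075] 0.427
deep ('side',) [0.658  0.1694] 23.115
shallow ('top', 'side') [0.5925 0.3473] 2.501
shallow ('top',) [0.5942 0.3436] 0.38
shallow ('side',) [0.5932 0.3677] 2.021
lid ('top', 'side') [0.4214 0.3086] 1.989
lid ('top',) [0.4248 0.3075] 0.305
lid ('side',) [0.4218 0.3182] 1.654
pl ('top', 'side') [ 0.5006 -0.1235] 0.711
pl ('top',) [ 0.5005 -0.1263] 0.174
pl ('side',) [ 0.4986 -0.1214] 0.52
ps ('top', 'side') [ 0.487  -0.3017] 1.016
ps ('top',) [ 0.4916 -0.3106] 0.47
ps ('side',) [ 0.4857 -0.3006] 0.527[ WARN:0@3.173] global loadsave.cpp:1063 imwrite_ Unsupported depth image for selected encoder is fallbacked to CV_8U.
```

View pics/cm.png

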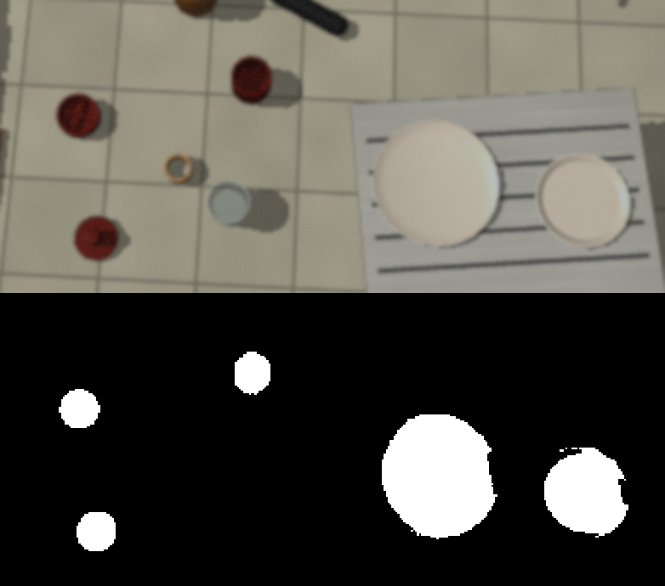

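The crop shows clean red masks in the top view, and the plates lose their shaded right edges. I'll check pixel values to pick better thresholds.

Run:
```python
import cv2
ims={c:cv2.imread(f'pics/{c}0.png')[:,:,::-1] for c in('top','side')}
def row(c,v,a,b,s): print(c,v,[(u,*map(int,ims[c][v,u])) for u in range(a,b,s)])
row('top',243,335,420,4);row('top',252,420,480,3);row('side',268,178,280,5);row('side',355,174,262,5)
row('side',235,278,312,2);row('side',186,248,280,2);row('side',197,190,222,2);row('top',190,262,300,2)
```

```text
top 243 [(335, 158, 156, 149), (339, 160, 159, 151), (343, 159, 151, 138), (347, 174, 165, 150), (351, 175, 167, 152), (355, 177, 168, 153), (359, 179, 169, 155), (363, 181, 172, 156), (367, 181, 171, 156), (371, 183, 173, 159), (375, 183, 175, 159), (379, 185, 177, 161), (383, 186, 178, 163), (387, 184, 178, 162), (391, 186, 180, 165), (395, 185, 181, 165), (399, 185, 187, 172), (403, 182, 187, 186), (407, 105, 104, 99), (411, 153, 152, 145), (415, 153, 152, 145), (419, 154, 153, 146)]
top 252 [(420, 144, 143, 137), (423, 154, 153, 142), (426, 135, 128, 117), (429, 180, 170, 156), (432, 181, 172, 157), (435, 181, 171, 157), (438, 180, 171, 156), (441, 183, 172, 159), (444, 181, 172, 157), (447, 181, 171, 157), (450, 182, 172, 157), (453, 182, 172, 157), (456, 180, 172, 157), (459, 181, 171, 157), (462, 181, 172, 156), (465, 181, 172, 157), (468, 183, 186, 185), (471, 167, 169, 161), (474, 118, 117, 110), (477, 153, 152, 144)]
side 268 [(178, 189, 187, 175), (183, 190, 183, 175), (188, 213, 198, 179), (193, 224, 223, 203), (198, 224, 225, 207), (203, 224, 226, 208), (208, 225, 225, 2
[... 1416 characters left out ...]
165, 159, 135), (192, 168, 161, 137), (194, 145, 130, 111), (196, 108, 52, 41), (198, 112, 49, 37), (200, 113, 53, 41), (202, 71, 45, 35), (204, 67, 41, 36), (206, 67, 45, 37), (208, 90, 44, 34), (210, 119, 53, 40), (212, 121, 57, 48), (214, 99, 50, 40), (216, 134, 125, 108), (218, 167, 160, 135), (220, 167, 161, 135)]
top 190 [(262, 154, 150, 130), (264, 153, 150, 130), (266, 150, 146, 127), (268, 106, 87, 76), (270, 55, 20, 16), (272, 53, 19, 15), (274, 53, 17, 16), (276, 54, 19, 15), (278, 53, 19, 15), (280, 54, 18, 17), (282, 51, 19, 15), (284, 57, 19, 15), (286, 76, 21, 19), (288, 79, 49, 42), (290, 92, 88, 76), (292, 95, 92, 82), (294, 95, 93, 81), (296, 94, 92, 80), (298, 94, 92, 81)]
```

```bash
python3 - <<'E'
s=open('fit.py').read()
s=s.replace("(r>1.9*g)&(r>25)","(r>1.33*g)&(r>25)").replace("((r>165)&(r>b+8))","((r>168) if kind=='wtop' else ((r>204)|((r>1.1*b)&(r>178))))")
s=s.replace("softmask(ims[c],kind)*w","softmask(ims[c],kind+('top' if c=='top' and kind=='w' else ''))*w")
s=s.replace("R=60 if kind!='red' else 28","R=28 if kind=='red' else 38 if name=='ps' else 46 if c=='top' else 54")
open('fit.py','w').write(s)
E
python3 m0.py 2>/dev/null
```

```text
deep ('top', 'side') [0.6514 0.1054] 0.409
deep ('top',) [0.6529 0.1041] 0.213
deep ('side',) [0.6518 0.1107] 0.18
shallow ('top', 'side') [0.5911 0.3474] 0.721
shallow ('top',) [0.5913 0.3454] 0.182
shallow ('side',) [0.5889 0.3498] 0.521
lid ('top', 'side') [0.4221 0.3085] 0.654
lid ('top',) [0.4221 0.3074] 0.134
lid ('side',) [0.4205 0.316 ] 0.494
pl ('top', 'side') [ 0.4993 -0.1233] 0.237
pl ('top',) [ 0.5026 -0.13  ] 0.173
pl ('side',) [ 0.4979 -0.1216] 0.037
ps ('top', 'side') [ 0.487  -0.3015] 0.513
ps ('top',) [ 0.4915 -0.3112] 0.302
ps ('side',) [ 0.4865 -0.3   ] 0.18
```

```bash
cat > ov.py <<'E'
from fit import *
def ov(im,c,items,box,f,name):
    a,b,w,h=box; o=cv2.resize(im[b:b+h,a:a+w],None,fx=f,fy=f,interpolation=cv2.INTER_CUBIC)[:,:,::-1].copy()
    for n,x,y,z in items:
        for part in ([n,'knob'] if n=='lid' else [n]):
            for zz,r in (MODEL[part][0],MODEL[part][-1]):
                P=np.array([proj(c,(x+r*np.cos(t),y+r*np.sin(t),z+zz)) for t in A])
                cv2.polylines(o,[np.int32(((P+.5-[a,b])*f-.5)*16)],True,(0,255,0),1,cv2.LINE_AA,4)
    return o
E
python3 - <<'E'
from ov import *
ims={c:cv2.imread(f'pics/{c}0.png')[:,:,::-1] for c in('top','side')}
it=[('deep',.6514,.1054,0),('shallow',.5905,.3465,0),('lid',.4221,.3085,0),('tumbler',.4753,.1247,0),('pl',.499,-.1235,.15),('ps',.4865,-.302,.15),('ring',.5226,.2016,0),('cap',.779,.19,0)]
a=ov(ims['top'],'top',it,(180,130,300,160),2.6,0);b=ov(ims['side'],'side',it,(140,165,230,235),2.5,0)
cv2.imwrite('pics/ovt.png',a);cv2.imwrite('pics/ovs.png',b)
E
```

```text
(no output)
```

View pics/ovt.png

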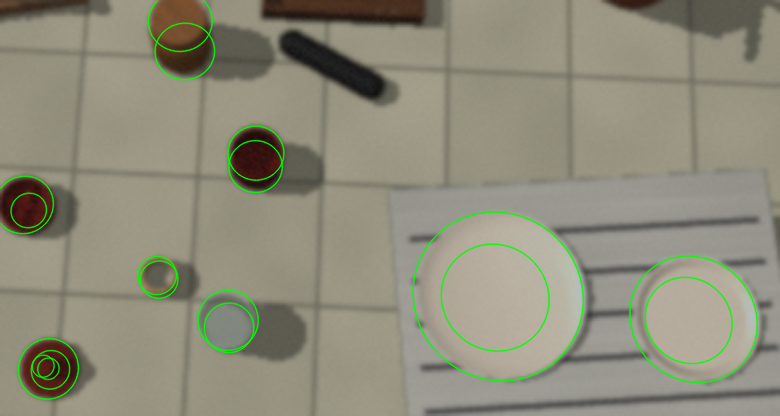

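View pics/ovs.png

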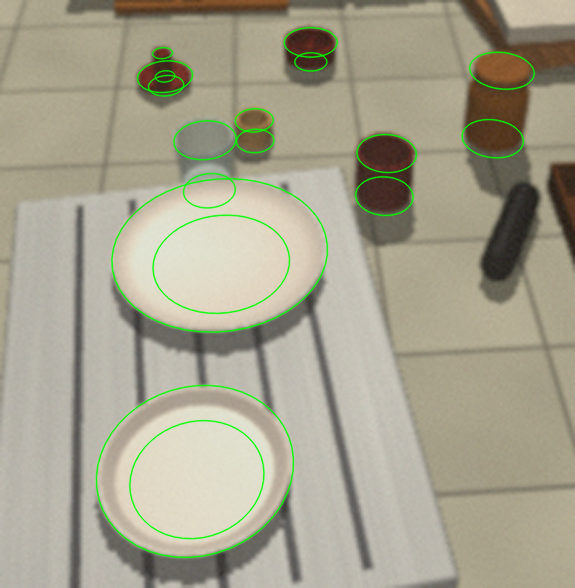

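Both overlays fit the rims and bases to within about a pixel, so I'll act on these positions. First I turn the tool to yaw π (tool x = −world x, tool y = world y) and go above the deep tier.

Call:
{"op": "play_rows", "data": {"increments": [0,0,0,0,0,-0.23,1,0,0,0,0,0,-0.23,1,0,0,0,0,0,-0.234,1,-0.148,-0.121,0,0,0,0,1,-0.148,-0.121,0,0,0,0,1,-0.148,-0.121,0,0,0,0,1,-0.148,-0.121,0,0,0,0,1,-0.148,-0.121,0,0,0,0,1,-0.148,-0.121,0,0,0,0,1,-0.148,-0.121,0,0,0,0,1,-0.148,-0.121,0,0,0,0,1,-0.148,-0.121,0,0,0,0,1,-0.148,-0.121,0,0,0,0,1,-0.148,-0.121,0,0,0,0,1,-0.148,-0.121,0,0,0,0,1,-0.148,-0.121,0,0,0,0,1,-0.148,-0.121,0,0,0,0,1,-0.148,-0.121,0,0,0,0,1,-0.148,-0.121,0,0,0,0,1,0,0,0,0,0,0,1], "force": 25}}

```text
time: 2.77
position: [0.6561, 0.1011, 0.2296]
tcp_rot: [-3.14, 0.001, 3.136]
ft_force: [-0.3, -1.0, -0.7]
grip_width: 0.997
grip_force: 0.0
```

Call:
{"op": "play_rows", "data": {"increments": [0.0235,0.0215,0.1,0,0,0,1,0,0,0.15,0,0,0,1,0,0,0.15,0,0,0,1,0,0,0.15,0,0,0,1,0,0,0.1,0,0,0,1,0,0,0,0,0,0,1,0,0,0,0,0,0,1]}}

```text
time: 3.35
position: [0.6469, 0.111, 0.1006]
tcp_rot: [-3.142, -0.002, -3.141]
ft_force: [0.7, 1.0, 0.6]
grip_width: 1.001
grip_force: 0.0
```

Call:
{"op": "play_rows", "data": {"increments": [-0.0225,-0.028,0.08,0,0,0,1,0,0,0.12,0,0,0,1,0,0,0.12,0,0,0,1,0,0,0.08,0,0,0,1,0,0,0.04,0,0,0,1,0,0,0,0,0,0,1,0,0,0,0,0,0,1,0,0,0,0,0,0,1]}}

```text
time: 4.02
position: [0.6534, 0.1055, 0.0155]
tcp_rot: [3.141, 0.004, -3.141]
ft_force: [-0.2, 0.2, 0.1]
grip_width: 1.002
grip_force: 0.0
```

Call:
{"op": "play_rows", "data": {"increments": [0,0,0,0,0,0,-1,0,0,0,0,0,0,-1,0,0,0,0,0,0,-1,0,0,0,0,0,0,-1,0,0,0,0,0,0,-1,0,0,0,0,0,0,-1,0,0,0,0,0,0,-1,0,0,0,0,0,0,-1]}}

```text
time: 4.68
position: [0.6526, 0.1055, 0.0146]
tcp_rot: [3.141, 0.002, -3.141]
ft_force: [-0.0, 0.3, 5.6]
grip_width: 0.657
grip_force: 27.8
```

Call:
{"op": "play_rows", "data": {"increments": [0,0,0,0,0,0,1,0,0,0,0,0,0,1,0,0,0,0,0,0,1,0,0,0,0,0,0,1,0,0,0,0,0,0.2417,1,0,0,0,0,0,0.2417,1,0,0,0,0,0,0.2417,1,0,0,0,0,0,0.2417,1,0,0,0,0,0,0.2417,1,0,0,0,0,0,0.2417,1,0,0,0,0,0,0.2417,1,0,0,0,0,0,0.2417,1,0,0,0,0,0,0.2417,1,0,0,0,0,0,0.2417,1,0,0,0,0,0,0.2417,1,0,0,0,0,0,0.2417,1,0,0,0,0,0,0.2417,1,0,0,0,0,0,0,1,0,0,0,0,0,0,1,0,0,0,0,0,0,1]}}

```text
time: 6.35
position: [0.6519, 0.1054, 0.0132]
tcp_rot: [-3.141, -0.0, 1.574]
ft_force: [0.2, -0.3, 0.1]
grip_width: 1.0
grip_force: 0.0
```

Call:
{"op": "play_rows", "data": {"increments": [0,0,0,0,0,0,-1,0,0,0,0,0,0,-1,0,0,0,0,0,0,-1,0,0,0,0,0,0,-1,0,0,0,0,0,0,-1,0,0,0,0,0,0,-1,0,0,0,0,0,0,-1]}}

```text
time: 6.93
position: [0.652, 0.1054, 0.0135]
tcp_rot: [3.141, -0.0, 1.571]
ft_force: [-0.1, 0.8, 3.3]
grip_width: 0.686
grip_force: 27.2
```

Call:
{"op": "play_rows", "data": {"increments": [0,0,-0.03,0,0,0,-1,0,0,-0.1,0,0,0,-1,0,0,-0.12,0,0,0,-1,0,0,-0.12,0,0,0,-1,0,0,-0.12,0,0,0,-1,0,0,-0.12,0,0,0,-1,0,0,-0.12,0,0,0,-1,0,0,-0.12,0,0,0,-1,0,0,-0.12,0,0,0,-1,0,0,-0.09,0,0,0,-1,0,0,-0.04,0,0,0,-1,0,0,0,0,0,0,-1,0,0,0,0,0,0,-1]}}

```text
time: 8.02
position: [0.6516, 0.1053, 0.2326]
tcp_rot: [-3.141, -0.0, 1.571]
ft_force: [-0.5, 0.1, -2.2]
grip_width: 0.69
grip_force: 27.3
```

Call:
{"op": "play_rows", "data": {"increments": [-0.05,-0.033,0,0,0,0,-1,-0.1,-0.067,0,0,0,0,-1,-0.1,-0.067,0,0,0,0,-1,-0.1,-0.067,0,0,0,0,-1,-0.1,-0.067,0,0,0,0,-1,-0.1,-0.067,0,0,0,0,-1,-0.1,-0.067,0,0,0,0,-1,-0.1,-0.067,0,0,0,0,-1,-0.1,-0.067,0,0,0,0,-1,-0.1,-0.067,0,0,0,0,-1,-0.1,-0.067,0,0,0,0,-1,-0.065,-0.042,0,0,0,0,-1,-0.03,-0.02,0,0,0,0,-1,0,0,0,0,0,0,-1,0,0,0,0,0,0,-1,0,0,0,0,0,0,-1]}}

```text
time: 9.35
position: [0.4992, -0.1228, 0.2327]
tcp_rot: [-3.141, -0.001, 1.571]
ft_force: [-0.1, -0.5, -0.8]
grip_width: 0.685
grip_force: 27.4
```

Call:
{"op": "play_rows", "data": {"increments": [0,0,0.05,0,0,0,-1,0,0,0.07,0,0,0,-1,0,0,0.07,0,0,0,-1,0,0,0.05,0,0,0,-1,0,0,0.03,0,0,0,-1,0,0,0.02,0,0,0,-1,0,0,0.015,0,0,0,-1,0,0,0.01,0,0,0,-1,0,0,0,0,0,0,-1,0,0,0,0,0,0,-1]}}

```text
time: 10.18
position: [0.4991, -0.1237, 0.1706]
tcp_rot: [3.141, 0.0, 1.571]
ft_force: [-0.1, 0.4, -0.8]
grip_width: 0.68
grip_force: 27.4
```

Call:
{"op": "play_rows", "data": {"increments": [0,0,0.005,0,0,0,-1,0,0,0.005,0,0,0,-1,0,0,0,0,0,0,-1]}}

```text
time: 10.43
position: [0.4993, -0.1238, 0.1695]
tcp_rot: [3.14, 0.001, 1.571]
ft_force: [-1.0, 1.0, 5.6]
grip_width: 0.684
grip_force: 27.7
```

Call:
{"op": "play_rows", "data": {"increments": [0,0,0,0,0,0,1,0,0,0,0,0,0,1,0,0,0,0,0,0,1,0,0,0,0,0,0,1,0,0,0,0,0,0,1,0,0,-0.05,0,0,0,1,0,0,-0.1,0,0,0,1,0,0,-0.12,0,0,0,1,0,0,-0.12,0,0,0,1,0,0,-0.06,0,0,0,1,0,0,0,0,0,0,1]}}

```text
time: 11.35
position: [0.5003, -0.1241, 0.262]
tcp_rot: [3.135, 0.002, 1.571]
ft_force: [0.9, -0.6, -0.1]
grip_width: 1.002
grip_force: 0.0
```

Call:
{"op": "play_rows", "data": {"increments": [0.1,0.02,0,0,0,0,1,0.18,0.035,0,0,0,0,1,0.18,0.035,0,0,0,0,1,0.18,0.035,0,0,0,0,1,0.18,0.035,0,0,0,0,1,0.18,0.035,0,0,0,0,1,0.18,0.035,0.1,0,0,0,1,0.18,0.035,0.1,0,0,0,1,0.18,0.035,0.1,0,0,0,1,0.18,0.035,0.1,0,0,0,1,0.18,0.035,0.1,0,0,0,1,0.18,0.035,0.1,0,0,0,1,0.18,0.035,0,0,0,0,1,0.09,0.017,0,0,0,0,1,0,0,0,0,0,0,1,0,0,0,0,0,0,1,0,0,0,0,0,0,1]}}

```text
time: 12.77
position: [0.5898, 0.3449, 0.1379]
tcp_rot: [-3.14, 0.001, 1.57]
ft_force: [0.5, 0.5, 0.2]
grip_width: 0.997
grip_force: 0.0
```

Run:
```python
from ov import *
ims={c:snap(c,c+'1') for c in('top','side')}
print(arm.sense()['position'])
for n,x,y,z,k in [('deep',.499,-.124,.156,'red'),('lid',.42,.31,0,'red'),('ps',.4865,-.302,.15,'w')]:
    for cams in(('top','side'),('top',),('side',)):
        p,f=fit(ims,n,x,y,z,k,cams); print(n,cams,p.round(4),round(f,3))
it=[('deep',.499,-.124,.156),('shallow',.5905,.3465,0),('lid',.4221,.3085,0),('tumbler',.4753,.1247,0),('pl',.499,-.1235,.15),('ps',.4865,-.302,.15)]
a=ov(ims['top'],'top',it,(170,180,310,120),1.9,0);b=ov(ims['side'],'side',it,(140,165,230,235),1.4,0)
o=np.zeros((560,600,3),np.uint8);o[:a.shape[0],:a.shape[1]]=a;o[228:228+b.shape[0],:b.shape[1]]=b;cv2.imwrite('pics/ov1.png',o)
```

```text
[0.59027811 0.34441599 0.13871863]
deep ('top', 'side') [ 0.4984 -0.1243] 0.328
deep ('top',) [ 0.4996 -0.1266] 0.177
deep ('side',) [ 0.4985 -0.1198] 0.126
lid ('top', 'side') [0.42 0.31] inf
lid ('top',) [0.42 0.31] inf
lid ('side',) [0.4198 0.3146] 0.458
ps ('top', 'side') [ 0.4862 -0.2994] 0.662
ps ('top',) [ 0.4881 -0.3033] 0.51
ps ('side',) [ 0.4868 -0.2983] 0.141fit.py:23: RuntimeWarning: divide by zero encountered in scalar divide
  def cost(p): return sum(np.abs(sil(c,name,p[0],p[1],z0)-ms[c]).sum()/ms[c].sum() for c in cams)
  np.max(np.abs(fsim[0] - fsim[1:])) <= fatol):
```

View pics/ov1.png

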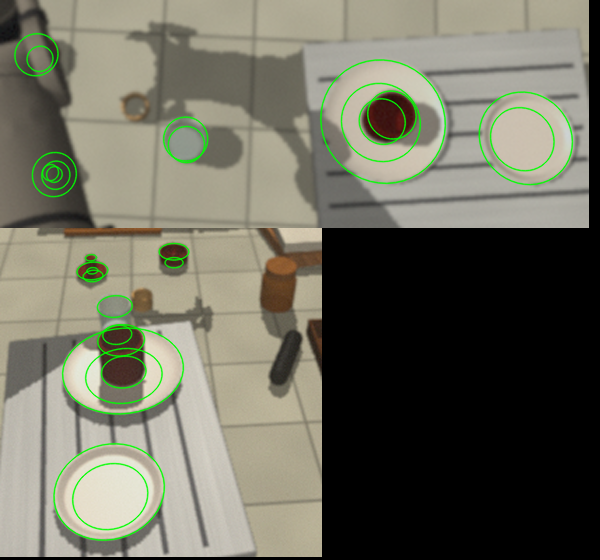

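The deep tier stands centred on the large plate, and the fit agrees with the command within 1 mm. Next I pick up the shallow tier.

Call:
{"op": "play_rows", "data": {"increments": [0.01,0.002,0.08,0,0,0,1,0,0,0.12,0,0,0,1,0,0,0.12,0,0,0,1,0,0,0.12,0,0,0,1,0,0,0.1,0,0,0,1,0,0,0.07,0,0,0,1,0,0,0.04,0,0,0,1,0,0,0.02,0,0,0,1,0,0,0.02,0,0,0,1,0,0,0,0,0,0,1,0,0,0,0,0,0,1,0,0,0,0,0,0,1]}}

```text
time: 13.87
position: [0.5912, 0.3481, 0.0017]
tcp_rot: [3.14, -0.001, 1.571]
ft_force: [0.8, 0.3, 0.4]
grip_width: 1.003
grip_force: 0.0
```

Call:
{"op": "play_rows", "data": {"increments": [0,0,0,0,0,0,-1,0,0,0,0,0,0,-1,0,0,0,0,0,0,-1,0,0,0,0,0,0,-1,0,0,0,0,0,0,-1,0,0,0,0,0,0,-1,0,0,0,0,0,0,-1]}}

```text
time: 14.45
position: [0.5909, 0.3481, 0.0015]
tcp_rot: [3.141, -0.001, 1.571]
ft_force: [-1.7, -0.5, 5.6]
grip_width: 0.708
grip_force: 27.2
```

Call:
{"op": "play_rows", "data": {"increments": [0,0,0,0,0,0,1,0,0,0,0,0,0,1,0,0,0,0,0,0,1,0,0,0,0,0,0,1,0,0,0,0,0,-0.2417,1,0,0,0,0,0,-0.2417,1,0,0,0,0,0,-0.2417,1,0,0,0,0,0,-0.2417,1,0,0,0,0,0,-0.2417,1,0,0,0,0,0,-0.2417,1,0,0,0,0,0,-0.2417,1,0,0,0,0,0,-0.2417,1,0,0,0,0,0,-0.2417,1,0,0,0,0,0,-0.2417,1,0,0,0,0,0,-0.2417,1,0,0,0,0,0,-0.2417,1,0,0,0,0,0,-0.2417,1,0,0,0,0,0,0,1,0,0,0,0,0,0,1,0,0,0,0,0,0,1]}}

```text
time: 16.12
position: [0.5906, 0.3478, 0.0005]
tcp_rot: [-3.142, -0.0, 3.138]
ft_force: [-0.9, 0.2, 0.3]
grip_width: 1.001
grip_force: 0.0
```

Call:
{"op": "play_rows", "data": {"increments": [0,0,0,0,0,0,-1,0,0,0,0,0,0,-1,0,0,0,0,0,0,-1,0,0,0,0,0,0,-1,0,0,0,0,0,0,-1,0,0,0,0,0,0,-1,0,0,0,0,0,0,-1]}}

```text
time: 16.7
position: [0.5908, 0.3479, 0.001]
tcp_rot: [3.141, 0.001, -3.142]
ft_force: [0.1, -0.3, 4.4]
grip_width: 0.728
grip_force: 27.7
```

Call:
{"op": "play_rows", "data": {"increments": [0,0,-0.03,0,0,0,-1,0,0,-0.1,0,0,0,-1,0,0,-0.12,0,0,0,-1,0,0,-0.12,0,0,0,-1,0,0,-0.12,0,0,0,-1,0,0,-0.12,0,0,0,-1,0,0,-0.12,0,0,0,-1,0,0,-0.12,0,0,0,-1,0,0,-0.12,0,0,0,-1,0,0,-0.12,0,0,0,-1,0,0,-0.12,0,0,0,-1,0,0,-0.05,0,0,0,-1,0,0,-0.015,0,0,0,-1,0,0,0,0,0,0,-1]}}

```text
time: 17.87
position: [0.5906, 0.3478, 0.2555]
tcp_rot: [3.141, 0.0, -3.141]
ft_force: [0.4, -0.7, -1.4]
grip_width: 0.727
grip_force: 27.6
```

Call:
{"op": "play_rows", "data": {"increments": [0.0136,-0.07,0,0,0,0,-1,0.0243,-0.125,0,0,0,0,-1,0.0243,-0.125,0,0,0,0,-1,0.0243,-0.125,0,0,0,0,-1,0.0243,-0.125,0,0,0,0,-1,0.0243,-0.125,0,0,0,0,-1,0.0243,-0.125,0,0,0,0,-1,0.0243,-0.125,0,0,0,0,-1,0.0243,-0.125,0,0,0,0,-1,0.0243,-0.125,0,0,0,0,-1,0.0243,-0.125,0,0,0,0,-1,0.0243,-0.125,0,0,0,0,-1,0.0243,-0.125,0,0,0,0,-1,0.0243,-0.125,0,0,0,0,-1,0.0243,-0.125,0,0,0,0,-1,0.0243,-0.125,0,0,0,0,-1,0.0243,-0.125,0,0,0,0,-1,0.0243,-0.125,0,0,0,0,-1,0.0214,-0.11,0,0,0,0,-1,0.0104,-0.0535,0,0,0,0,-1]}}

```text
time: 19.53
position: [0.4976, -0.1258, 0.2536]
tcp_rot: [3.141, -0.004, 3.14]
ft_force: [-0.6, 0.7, -0.8]
grip_width: 0.725
grip_force: 27.7
```

Call:
{"op": "play_rows", "data": {"increments": [0,0,0,0,0,0,-1,0,0,0,0,0,0,-1,0,0,0,0,0,0,-1,0,0,0,0,0,0,-1]}}

```text
time: 19.87
position: [0.4992, -0.1226, 0.2553]
tcp_rot: [3.141, -0.0, -3.14]
ft_force: [-0.4, 0.2, 0.1]
grip_width: 0.724
grip_force: 27.7
```

Call:
{"op": "play_rows", "data": {"increments": [0,-0.005,0.03,0,0,0,-1,0,0,0.05,0,0,0,-1,0,0,0.05,0,0,0,-1,0,0,0.03,0,0,0,-1,0,0,0.025,0,0,0,-1,0,0,0.02,0,0,0,-1,0,0,0.015,0,0,0,-1,0,0,0.01,0,0,0,-1,0,0,0.005,0,0,0,-1,0,0,0,0,0,0,-1,0,0,0,0,0,0,-1]}}

```text
time: 20.78
position: [0.4992, -0.125, 0.2088]
tcp_rot: [-3.141, 0.001, -3.141]
ft_force: [0.3, -0.1, -0.2]
grip_width: 0.727
grip_force: 27.7
```

Call:
{"op": "play_rows", "data": {"increments": [0,0,0.005,0,0,0,-1,0,0,0.005,0,0,0,-1,0,0,0,0,0,0,-1]}}

```text
time: 21.03
position: [0.4992, -0.125, 0.2069]
tcp_rot: [-3.141, 0.001, -3.141]
ft_force: [-1.6, 0.4, 1.0]
grip_width: 0.727
grip_force: 27.8
```

Call:
{"op": "play_rows", "data": {"increments": [0,0,0.004,0,0,0,-1,0,0,0,0,0,0,-1,0,0,0,0,0,0,-1]}}

```text
time: 21.28
position: [0.4993, -0.125, 0.2069]
tcp_rot: [-3.141, 0.001, -3.141]
ft_force: [-2.1, 0.7, 7.5]
grip_width: 0.73
grip_force: 28.2
```

Call:
{"op": "play_rows", "data": {"increments": [0,0,0,0,0,0,1,0,0,0,0,0,0,1,0,0,0,0,0,0,1,0,0,0,0,0,0,1,0,0,0,0,0,0,1,0,0,-0.05,0,0,0,1,0,0,-0.1,0,0,0,1,0,0,-0.1,0,0,0,1,0,0,-0.1,0,0,0,1,0,0,0,0,0,0,1]}}

```text
time: 22.12
position: [0.5006, -0.1255, 0.2805]
tcp_rot: [-3.139, 0.007, -3.141]
ft_force: [0.1, -0.6, 1.1]
grip_width: 0.997
grip_force: 0.0
```

Call:
{"op": "play_rows", "data": {"increments": [0.015,0.085,0,0,0,0,1,0.034,0.19,0,0,0,0,1,0.034,0.19,0,0,0,0,1,0.034,0.19,0,0,0,0,1,0.034,0.19,0,0,0,0,1,0.034,0.19,0,0,0,0,1,0.034,0.19,0.05,0,0,0,1,0.034,0.19,0.07,0,0,0,1,0.034,0.19,0.07,0,0,0,1,0.034,0.19,0.07,0,0,0,1,0.034,0.19,0.07,0,0,0,1,0.034,0.19,0.07,0,0,0,1,0,0,0.1,0,0,0,1,0,0,0.1,0,0,0,1,0,0,0.1,0,0,0,1,0,0,0.1,0,0,0,1,0,0,0.05,0,0,0,1,0,0,0,0,0,0,1,0,0,0,0,0,0,1,0,0,0,0,0,0,1]}}

```text
time: 23.78
position: [0.4219, 0.3104, 0.107]
tcp_rot: [3.141, 0.002, 3.142]
ft_force: [0.5, -0.0, 0.4]
grip_width: 1.001
grip_force: 0.0
```

Call:
{"op": "play_rows", "data": {"increments": [0,0,0.06,0,0,0,1,0,0,0.1,0,0,0,1,0,0,0.1,0,0,0,1,0,0,0.08,0,0,0,1,0,0,0.06,0,0,0,1,0,0,0.03,0,0,0,1,0,0,0.015,0,0,0,1,0,0,0,0,0,0,1,0,0,0,0,0,0,1]}}

```text
time: 24.53
position: [0.4218, 0.3104, 0.0178]
tcp_rot: [3.141, 0.002, -3.141]
ft_force: [-0.1, 0.4, 0.9]
grip_width: 0.998
grip_force: 0.0
```

Call:
{"op": "play_rows", "data": {"increments": [0,0,0,0,0,0,-1,0,0,0,0,0,0,-1,0,0,0,0,0,0,-1,0,0,0,0,0,0,-1,0,0,0,0,0,0,-1,0,0,0,0,0,0,-1,0,0,0,0,0,0,-1,0,0,0,0,0,0,-1,0,0,0,0,0,0,-1,0,0,0,0,0,0,-1,0,0,0,0,0,0,-1]}}

```text
time: 25.45
position: [0.4212, 0.3101, 0.017]
tcp_rot: [3.141, 0.0, -3.141]
ft_force: [-0.7, -0.4, 4.3]
grip_width: 0.248
grip_force: 24.8
```

Call:
{"op": "play_rows", "data": {"increments": [0,0,0,0,0,0,1,0,0,0,0,0,0,1,0,0,0,0,0,0,1,0,0,0,0,0,0,1,0,0,0,0,0,0.2417,1,0,0,0,0,0,0.2417,1,0,0,0,0,0,0.2417,1,0,0,0,0,0,0.2417,1,0,0,0,0,0,0.2417,1,0,0,0,0,0,0.2417,1,0,0,0,0,0,0.2417,1,0,0,0,0,0,0.2417,1,0,0,0,0,0,0.2417,1,0,0,0,0,0,0.2417,1,0,0,0,0,0,0.2417,1,0,0,0,0,0,0.2417,1,0,0,0,0,0,0.2417,1,0,0,0,0,0,0,1,0,0,0,0,0,0,1,0,0,0,0,0,0,1]}}

```text
time: 27.12
position: [0.4211, 0.3101, 0.0167]
tcp_rot: [-3.141, 0.0, 1.574]
ft_force: [-0.1, 0.0, -0.4]
grip_width: 1.003
grip_force: 0.0
```

Call:
{"op": "play_rows", "data": {"increments": [0,0,0,0,0,0,-1,0,0,0,0,0,0,-1,0,0,0,0,0,0,-1,0,0,0,0,0,0,-1,0,0,0,0,0,0,-1,0,0,0,0,0,0,-1,0,0,0,0,0,0,-1,0,0,0,0,0,0,-1,0,0,0,0,0,0,-1,0,0,0,0,0,0,-1,0,0,0,0,0,0,-1]}}

```text
time: 28.03
position: [0.4212, 0.3101, 0.0169]
tcp_rot: [3.141, -0.0, 1.571]
ft_force: [-1.6, -0.1, 3.0]
grip_width: 0.248
grip_force: 24.6
```

Call:
{"op": "play_rows", "data": {"increments": [0,0,-0.03,0,0,0,-1,0,0,-0.1,0,0,0,-1,0,0,-0.12,0,0,0,-1,0,0,-0.12,0,0,0,-1,0,0,-0.12,0,0,0,-1,0,0,-0.12,0,0,0,-1,0,0,-0.12,0,0,0,-1,0,0,-0.12,0,0,0,-1,0,0,-0.12,0,0,0,-1,0,0,-0.12,0,0,0,-1,0,0,-0.12,0,0,0,-1,0,0,-0.1,0,0,0,-1,0,0,-0.05,0,0,0,-1,0,0,0,0,0,0,-1]}}

```text
time: 29.2
position: [0.4218, 0.3104, 0.2911]
tcp_rot: [3.138, -0.002, 1.571]
ft_force: [0.3, 0.3, -0.3]
grip_width: 0.246
grip_force: 24.5
```

Run:
```python
from ov import *
ims={c:snap(c,c+'2') for c in('top','side')}
print(arm.sense()['position'])
it=[('deep',.499,-.124,.156),('shallow',.499,-.125,.206),('pl',.499,-.1235,.15),('lid',.421,.310,.275)]
a=ov(ims['top'],'top',it,(170,180,280,120),2,0);b=ov(ims['side'],'side',it,(165,170,130,135),2.4,0)
o=np.zeros((570,600,3),np.uint8);o[:a.shape[0],:a.shape[1]]=a;o[242:242+b.shape[0],:b.shape[1]]=b;cv2.imwrite('pics/ov2.png',o)
```

```text
[0.42075929 0.30986918 0.28796956]
```

View pics/ov2.png

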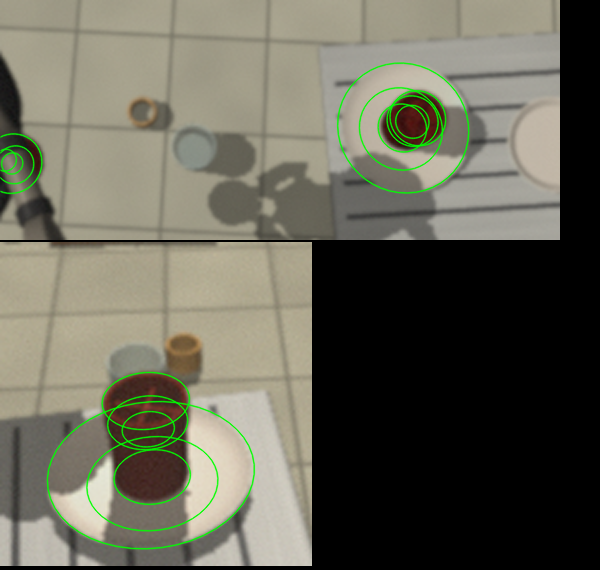

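The side view shows the shallow tier seated level at its expected outline, so the lid goes over next.

Call:
{"op": "play_rows", "data": {"increments": [-0.07,0.0126,0,0,0,0,-1,-0.125,0.0224,0,0,0,0,-1,-0.125,0.0224,0,0,0,0,-1,-0.125,0.0224,0,0,0,0,-1,-0.125,0.0224,0,0,0,0,-1,-0.125,0.0224,0,0,0,0,-1,-0.125,0.0224,0,0,0,0,-1,-0.125,0.0224,0,0,0,0,-1,-0.125,0.0224,0,0,0,0,-1,-0.125,0.0224,0,0,0,0,-1,-0.125,0.0224,0,0,0,0,-1,-0.125,0.0224,0,0,0,0,-1,-0.125,0.0224,0,0,0,0,-1,-0.125,0.0224,0,0,0,0,-1,-0.125,0.0224,0,0,0,0,-1,-0.125,0.0224,0,0,0,0,-1,-0.125,0.0224,0,0,0,0,-1,-0.07,0.0125,0,0,0,0,-1,-0.035,0.0065,0,0,0,0,-1,0,0,0,0,0,0,-1]}}

```text
time: 30.97
position: [0.4989, -0.1257, 0.2875]
tcp_rot: [-3.14, -0.001, 1.569]
ft_force: [-0.9, 0.5, -0.0]
grip_width: 0.244
grip_force: 24.6
```

Call:
{"op": "play_rows", "data": {"increments": [0,0,0,0,0,0,-1,0,0,0,0,0,0,-1,0,0,0,0,0,0,-1]}}

```text
time: 31.22
position: [0.499, -0.1237, 0.2889]
tcp_rot: [3.142, -0.0, 1.572]
ft_force: [-0.3, 0.1, -1.3]
grip_width: 0.246
grip_force: 24.6
```

Call:
{"op": "play_rows", "data": {"increments": [-0.004,0,0.03,0,0,0,-1,0,0,0.05,0,0,0,-1,0,0,0.04,0,0,0,-1,0,0,0.03,0,0,0,-1,0,0,0.025,0,0,0,-1,0,0,0.015,0,0,0,-1,0,0,0.01,0,0,0,-1,0,0,0.01,0,0,0,-1,0,0,0,0,0,0,-1,0,0,0,0,0,0,-1]}}

```text
time: 32.05
position: [0.4992, -0.1258, 0.2469]
tcp_rot: [3.141, 0.0, 1.571]
ft_force: [0.5, 0.2, -0.9]
grip_width: 0.251
grip_force: 24.5
```

Call:
{"op": "play_rows", "data": {"increments": [0,0,0.005,0,0,0,-1,0,0,0,0,0,0,-1,0,0,0,0,0,0,-1]}}

```text
time: 32.3
position: [0.4991, -0.1258, 0.2459]
tcp_rot: [3.141, 0.0, 1.571]
ft_force: [-0.1, -0.6, -0.5]
grip_width: 0.246
grip_force: 24.5
```

Call:
{"op": "play_rows", "data": {"increments": [0,0,0.005,0,0,0,-1,0,0,0,0,0,0,-1,0,0,0.004,0,0,0,-1,0,0,0,0,0,0,-1,0,0,0,0,0,0,-1]}}

```text
time: 32.72
position: [0.4992, -0.1258, 0.2449]
tcp_rot: [3.14, 0.0, 1.571]
ft_force: [-1.4, 0.7, 4.7]
grip_width: 0.249
grip_force: 25.1
```

Call:
{"op": "play_rows", "data": {"increments": [0,0,0,0,0,0,1,0,0,0,0,0,0,1,0,0,0,0,0,0,1,0,0,0,0,0,0,1,0,0,0,0,0,0,1,0,0,-0.05,0,0,0,1,0,0,-0.1,0,0,0,1,0,0,-0.1,0,0,0,1,0,0,-0.05,0,0,0,1,0,0,0,0,0,0,1]}}

```text
time: 33.55
position: [0.5002, -0.1262, 0.3072]
tcp_rot: [3.136, 0.002, 1.571]
ft_force: [0.1, -0.5, 1.1]
grip_width: 0.998
grip_force: 0.0
```

Call:
{"op": "play_rows", "data": {"increments": [0.1,-0.01,0,0,0,0,1,0.16,-0.015,0,0,0,0,1,0.16,-0.015,0,0,0,0,1,0.16,-0.015,0,0,0,0,1,0.16,-0.015,0,0,0,0,1,0.16,-0.015,0,0,0,0,1,0.16,-0.015,0,0,0,0,1,0.16,-0.015,0,0,0,0,1,0.033,-0.004,0.1,0,0,0,1,0,0,0.15,0,0,0,1,0,0,0.15,0,0,0,1,0,0,0.15,0,0,0,1,0,0,0.15,0,0,0,1,0,0,0.15,0,0,0,1,0,0,0.1,0,0,0,1,0,0,0,0,0,0,1,0,0,0,0,0,0,1,0,0,0,0,0,0,1]}}

```text
time: 35.05
position: [0.4761, 0.125, 0.1151]
tcp_rot: [3.14, -0.0, 1.571]
ft_force: [0.6, 0.4, 0.3]
grip_width: 1.001
grip_force: 0.0
```

Run:
```python
from ov import *
ims={c:snap(c,c+'3') for c in('top','side')}
print(arm.sense()['position'])
it=[('deep',.499,-.124,.156),('shallow',.499,-.125,.206),('lid',.499,-.125,.228),('pl',.499,-.1235,.15),('ps',.4868,-.3005,.15),('tumbler',.4753,.1247,0)]
a=ov(ims['top'],'top',it,(240,190,240,110),2.4,0);b=ov(ims['side'],'side',it,(145,165,160,235),1.35,0)
o=np.zeros((590,600,3),np.uint8);o[:a.shape[0],:a.shape[1]]=a;o[266:266+b.shape[0],:b.shape[1]]=b
b=ov(ims['side'],'side',[],(165,160,140,130),2.4,0);o[266:266+b.shape[0],230:230+b.shape[1]]=b;cv2.imwrite('pics/ov3.png',o)
```

```text
[0.47636025 0.12500704 0.11558206]
```

View pics/ov3.png

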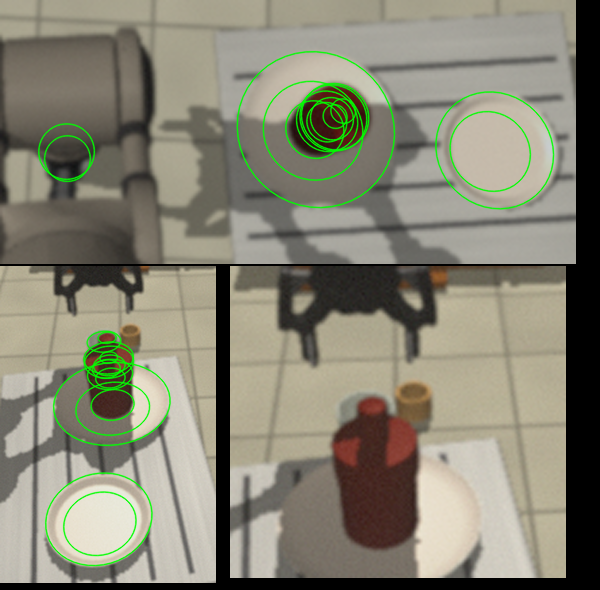

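The stack stands straight with the lid flush, and the gripper is centred over the tumbler.

Call:
{"op": "play_rows", "data": {"increments": [0,-0.004,0.06,0,0,0,1,0,0,0.1,0,0,0,1,0,0,0.1,0,0,0,1,0,0,0.1,0,0,0,1,0,0,0.07,0,0,0,1,0,0,0.04,0,0,0,1,0,0,0.028,0,0,0,1,0,0,0,0,0,0,1,0,0,0,0,0,0,1]}}

```text
time: 35.9
position: [0.4751, 0.125, 0.0152]
tcp_rot: [3.14, -0.0, 1.571]
ft_force: [0.3, -0.1, -0.4]
grip_width: 1.003
grip_force: 0.0
```

Call:
{"op": "play_rows", "data": {"increments": [0,0,0,0,0,0,-1,0,0,0,0,0,0,-1,0,0,0,0,0,0,-1,0,0,0,0,0,0,-1,0,0,0,0,0,0,-1,0,0,0,0,0,0,-1,0,0,0,0,0,0,-1]}}

```text
time: 36.48
position: [0.4751, 0.125, 0.0155]
tcp_rot: [3.14, -0.0, 1.571]
ft_force: [-1.4, -0.6, 5.9]
grip_width: 0.681
grip_force: 24.9
```

Call:
{"op": "play_rows", "data": {"increments": [0,0,-0.03,0,0,0,-1,0,0,-0.09,0,0,0,-1,0,0,-0.12,0,0,0,-1,0,0,-0.12,0,0,0,-1,0,0,-0.12,0,0,0,-1,0,0,-0.12,0,0,0,-1,0,0,-0.12,0,0,0,-1,0,0,-0.12,0,0,0,-1,0,0,-0.12,0,0,0,-1,0,0,-0.12,0,0,0,-1,0,0,-0.12,0,0,0,-1,0,0,-0.12,0,0,0,-1,0,0,-0.12,0,0,0,-1,0,0,-0.1,0,0,0,-1,0,0,-0.05,0,0,0,-1,0,0,-0.03,0,0,0,-1,0,0,0,0,0,0,-1,0,0,0,0,0,0,-1]}}

```text
time: 37.98
position: [0.4741, 0.1248, 0.338]
tcp_rot: [-3.141, -0.0, 1.571]
ft_force: [-0.3, 0.0, -1.8]
grip_width: 0.683
grip_force: 27.1
```

Call:
{"op": "play_rows", "data": {"increments": [-0.07,0.0035,0,0,0,0,-1,-0.12,0.0035,0,0,0,0,-1,-0.12,0.0035,0,0,0,0,-1,-0.12,0.0035,0,0,0,0,-1,-0.12,0.0035,0,0,0,0,-1,-0.12,0.0035,0,0,0,0,-1,-0.12,0.0035,0,0,0,0,-1,-0.12,0.0035,0,0,0,0,-1,-0.12,0.0035,0,0,0,0,-1,-0.12,0.0035,0,0,0,0,-1,-0.12,0.0035,0,0,0,0,-1,-0.12,0.0035,0,0,0,0,-1,-0.12,0.0035,0,0,0,0,-1,-0.12,0.0035,0,0,0,0,-1,-0.12,0.0035,0,0,0,0,-1,-0.12,0.0035,0,0,0,0,-1,-0.12,0.0035,0,0,0,0,-1,-0.09,0.0035,0,0,0,0,-1,-0.054,0,0,0,0,0,-1,0,0,0,0,0,0,-1]}}

```text
time: 39.65
position: [0.4865, -0.3036, 0.3366]
tcp_rot: [-3.139, -0.001, 1.569]
ft_force: [-0.5, 0.5, -1.4]
grip_width: 0.683
grip_force: 27.0
```

Call:
{"op": "play_rows", "data": {"increments": [0,0,0.05,0,0,0,-1,0,0,0.1,0,0,0,-1,0,0,0.1,0,0,0,-1,0,0,0.1,0,0,0,-1,0,0,0.1,0,0,0,-1,0,0,0.1,0,0,0,-1,0,0,0.07,0,0,0,-1,0,0,0.05,0,0,0,-1,0,0,0,0,0,0,-1,0,0,0,0,0,0,-1,0,0,0,0,0,0,-1]}}

```text
time: 40.57
position: [0.4876, -0.3019, 0.2055]
tcp_rot: [3.14, 0.001, 1.571]
ft_force: [-0.2, 0.1, -0.9]
grip_width: 0.681
grip_force: 27.0
```

Call:
{"op": "play_rows", "data": {"increments": [0,0,0.04,0,0,0,-1,0,0,0.04,0,0,0,-1,0,0,0.03,0,0,0,-1,0,0,0.02,0,0,0,-1,0,0,0.015,0,0,0,-1,0,0,0.01,0,0,0,-1,0,0,0.008,0,0,0,-1,0,0,0,0,0,0,-1,0,0,0,0,0,0,-1]}}

```text
time: 41.32
position: [0.4872, -0.302, 0.172]
tcp_rot: [3.141, 0.0, 1.571]
ft_force: [0.2, -0.1, -1.0]
grip_width: 0.683
grip_force: 27.0
```

Call:
{"op": "play_rows", "data": {"increments": [0,0,0.005,0,0,0,-1,0,0,0,0,0,0,-1,0,0,0,0,0,0,-1]}}

```text
time: 41.57
position: [0.4873, -0.3021, 0.1716]
tcp_rot: [3.141, 0.001, 1.571]
ft_force: [-2.1, 0.2, 5.5]
grip_width: 0.679
grip_force: 27.0
```

Contact came at the expected height, so I release, lift clear and back off to the robot's left.

Call:
{"op": "play_rows", "data": {"increments": [0,0,0,0,0,0,1,0,0,0,0,0,0,1,0,0,0,0,0,0,1,0,0,0,0,0,0,1,0,0,0,0,0,0,1,0,0,-0.05,0,0,0,1,0,0,-0.1,0,0,0,1,0,0,-0.12,0,0,0,1,0,0,-0.12,0,0,0,1,0,0,-0.12,0,0,0,1,0,0,-0.12,0,0,0,1,0,0,-0.06,0,0,0,1,0,0,0,0,0,0,1]}}

```text
time: 42.65
position: [0.488, -0.3026, 0.3129]
tcp_rot: [3.136, 0.004, 1.571]
ft_force: [-0.3, 0.9, -0.3]
grip_width: 1.001
grip_force: 0.0
```

Call:
{"op": "play_rows", "data": {"increments": [0.1,-0.03,0,0,0,0,1,0.15,-0.03,0,0,0,0,1,0.15,-0.03,0,0,0,0,1,0.15,-0.03,0,0,0,0,1,0.15,-0.03,0,0,0,0,1,0.15,-0.03,0,0,0,0,1,0.15,-0.03,0,0,0,0,1,0.15,-0.03,0,0,0,0,1,0.15,-0.03,0,0,0,0,1,0.15,-0.03,0,0,0,0,1,0.15,-0.03,0,0,0,0,1,0.15,-0.03,0,0,0,0,1,0.15,-0.03,0,0,0,0,1,0.15,-0.03,0,0,0,0,1,0.15,-0.03,0,0,0,0,1,0.15,-0.03,0,0,0,0,1,0.1,-0.03,0,0,0,0,1,0,0,0,0,0,0,1,0,0,0,0,0,0,1,0,0,0,0,0,0,1]}}

```text
time: 44.32
position: [0.385, 0.1876, 0.3084]
tcp_rot: [-3.141, 0.001, 1.571]
ft_force: [-0.4, 0.5, -0.4]
grip_width: 1.003
grip_force: 0.0
```

Run:
```python
from ov import *
ims={c:snap(c,c+'4') for c in('top','side')}
print(arm.sense()['position'])
for n in('tumbler_mid','plate_small','plate_large','lid_knob'):
    r={}
    for c in('top','side'):
        m=arm.mark_of(c,n)
        if m: r[c]=m[0]['location']; print(n,c,round(m[0]['p'],2))
    if len(r)==2: print(n,tri(r['top'],r['side']))
it=[('shallow',.499,-.125,.206),('lid',.499,-.125,.228),('pl',.499,-.1235,.15),('ps',.487,-.302,.15),('tumbler',.487,-.302,.156)]
a=ov(ims['top'],'top',it,(310,190,180,110),2.5,0);b=ov(ims['side'],'side',it,(145,190,160,220),1.45,0)
o=np.zeros((595,600,3),np.uint8);o[:a.shape[0],:a.shape[1]]=a;o[275:275+b.shape[0],:b.shape[1]]=b
b=ov(ims['side'],'side',[],(145,190,160,220),1.45,0);o[275:275+b.shape[0],250:250+b.shape[1]]=b;cv2.imwrite('pics/ov4.png',o)
```

```text
[0.38529747 0.18716469 0.30856338]
tumbler_mid top 0.67
tumbler_mid side 0.66
tumbler_mid (array([ 0.48668063, -0.29568913,  0.18601136]), np.float64(0.0012439938648604893))
plate_small top 0.9
plate_small side 0.84
plate_small (array([ 0.48868372, -0.30588931,  0.15880112]), np.float64(0.005185978046617124))
plate_large top 0.6
plate_large side 0.82
plate_large (array([ 0.49709657, -0.12901953,  0.15521828]), np.float64(0.009249827756656887))
lid_knob top 0.97
lid_knob side 0.65
lid_knob (array([ 0.49756757, -0.12618722,  0.26030844]), np.float64(3.87364970262158e-05))
```

View pics/ov4.png

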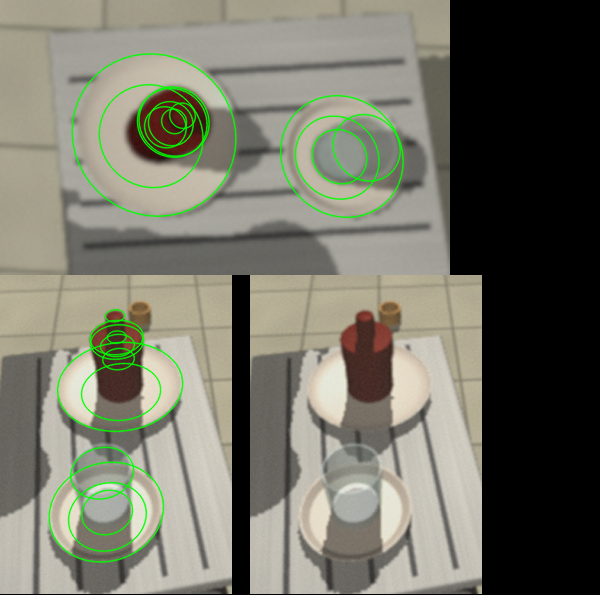

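Run:
```python
from ov import *
ims={c:cv2.imread(f'pics/{c}4.png')[:,:,::-1] for c in('top','side')}
o=np.zeros((600,800,3),np.uint8)
MODEL['fl']=[(.006,.042),(.012,.058)]
it=[('ps',.487,-.302,.15),('tumbler',.487,-.302,.156)]
for i,(c,bx,f) in enumerate((('top',(410,215,75,75),3.9),('side',(165,295,105,105),2.8))):
    for j,k in enumerate((it,[])):
        b=ov(ims[c],c,k,bx,f,0);o[i*300:i*300+b.shape[0],j*400:j*400+b.shape[1]]=b
cv2.imwrite('pics/ov5.png',o)
for n,x,y in (('ps',.487,-.302),):
    for c in('top','side'): print(fit(ims,n,x,y,.15,'w',(c,)))
```

```text
(array([ 0.48758265, -0.30190745]), np.float64(1.3461265563964844))
(array([ 0.48796277, -0.29508724]), np.float64(1.7865417003631592))
```

View pics/ov5.png

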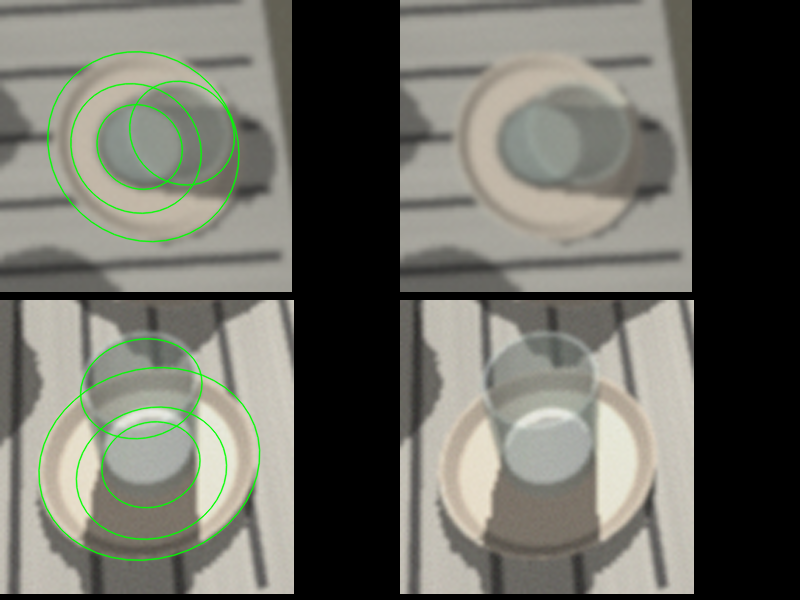

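Compared in the same camera, the tumbler is about 4–5 mm off the small plate's centre, against a 14 mm limit. It is upright, the plates are flat and the stack is seated, so I'm handing in.

```bash
python3 -c "
from cell import arm
print(arm.close_job())"
```

```text
the job is handed in; nothing more can be done
None
```

I handed the job in after about 45 s of robot time: the deep tier, shallow tier and lid are stacked on the larger plate, and the tumbler is on the smaller one, about 4–5 mm off centre. The final images show everything upright, but the hand-in call gave no verdict.

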